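# Ready the herb mill and hold it on pulse

### The job

Get the shop's herb mill going for a short burst: seat the grinding cassette flat and square, right down in the pocket on top of the mill, then put the lid on over it with its two lugs dropped fully home through the notches of the collar. Twist the lid clockwise half-way to its lock, so that its grip bar points at the green marks, and hold it there against the spring: never let it go on to the lock click at the red marks, and finish the job still holding it so. Leave the two bottles and the boxed soap where they stand.

Things in the scene. Friction and masses are not known exactly. Their poses are not given: they have to be found in the camera images.
- mill: Herb mill: white square housing 150 x 150 mm, fixed to the counter, steel deck 110 mm above it. On the deck stands a black round collar for the lid, 120 mm across, 13 mm high, bore 92 mm. Origin: centre of the underside on the counter, z up; the lid turns about this z axis.
- mill_seat (a point): Centre of the deck at the foot of the collar, 110 mm above the counter, axes as the mill's. The collar's inward lip (from 8 to 13 mm above the deck) has two notches, 28 degrees wide, at this frame's +x and -x, where the lid's lugs go down on to the deck. From there, below the lip, they can only turn clockwise seen from above.
- green_mark (a point): One of two green marks on top of the collar's lip, 53 mm from the axis and 45 degrees clockwise (seen from above) from a notch: the half-way (pulse) place of the lid's bar and lugs. The other mark is straight across.
- red_mark (a point): One of two red marks on top of the collar's lip, 53 mm from the axis and 90 degrees clockwise from a notch: where the lid clicks into lock. The other is straight across.
- mill_pocket (a point): Centre of the floor of the mill's rectangular pocket, 18 mm below the deck, same axes as mill_seat. The pocket is 63 mm long (x) by 49 mm wide (y) and 18 mm deep with a 2 mm chamfer round its mouth; its corners are square.
- cassette: Grinding cassette, about 0.26 kg: dark steel block 60 (x) x 46 (y) x 18 mm high, on top an orange upright grip fin 48 mm long (x), 12 mm thick (y), from 18 to 40 mm above the underside. Either way round is right. Origin: centre of the underside. Starts flat on the counter. Seated, the block is flush with the deck, its long side along the pocket's.
- lid: Bayonet lid, 0.14 kg: clear cap 88 mm across, 34 mm high, hollow (29 mm inside); blue grip bar on top 64 mm long (x), 14 thick (y), from 34 to 60 mm above the rim. Two blue lugs at its foot at +x and -x, in line with the bar, reach 53 mm from the axis, 18 wide, 1 to 6 mm above the rim. Origin: centre of the lower rim. Either way round is right. Starts on its rim; home, the rim is on the deck.
- switch_ring (a joint): Sprung ring in the collar with two tabs that the lid's lugs push. 0 at rest; grows (rad) as the lid turns clockwise, about 0.09 less than the lid's angle from the notches (0.69 half-way). Resists with 0.05 N m at first, 0.12 half-way, 0.2 at the lock plus rubbing, and turns the lid back if it is let go. The sprung balls of the lock click are met at about 1.25 and passed at 1.3; stop at 1.49.
- amber_bottle: Amber lotion bottle with a black pump, 62 mm across, 170 mm tall, loose. Origin: centre of the underside. To be left alone.
- white_bottle: White soap bottle with a black pump, 58 mm across, 150 mm tall, loose. Origin: centre of the underside. To be left alone.
- soap_box: Boxed soap, cardboard with a white label, 62 x 92 x 30 mm high, loose. Origin: centre of the underside. To be left alone.
There are look-alikes about, which are no part of the job. Of the things like the cassette, leave any that is blue; of the rest the smaller one is meant. Leave any orange or purple look-alike of the lid alone.

How it is judged:
By the outcome, as a careful person would: the job done as asked, in the order asked, and still so for the second after the job is handed in, while the arm keeps its last pose, push and grip.
It also fails if it takes over 67 s, if anything falls off the work surface, if the arm or the gripper's body presses on something with over 40 N, if the wrist force passes 120 N, or if a joint passes its speed limit or range.

### The arm

A 7-joint arm with a two-finger parallel gripper is mounted at the origin on the work surface. World frame = base frame: x ahead of the robot, y to its left, z up, the work surface at z = 0. Lengths are in mm, angles in rad, forces in N, time in s.
With the tool pointing down it reaches from about 400 to 875 mm from the base axis. Payload 4.4 kg.
Tool frame: the origin (TCP) lies on the centre line of the jaws, within the pads' length; the fingertips stand 25 mm ahead of it and the grasp point (between the pads) lies 6 mm ahead of it (ctrl.finger_overhang is the distance from the TCP to the fingertips, in mm); z points along the fingers, y is the line along which they close (so a half turn about z gives the same grasp; the last joint's range is limited). The gripper opens to 85 mm and grips with 20 to 120 N. Pads are 22 mm wide; open, the fingers measure 114 mm over their backs; the gripper's body (76 mm by 85 mm) begins 54 mm behind the grasp point. The pads swing forward as they close: fully open they stand 13 mm farther back than shut.
Start: joints at [-1.206, 0.628, 0.038, 1.517, -0.027, 0.996, -0.02], TCP at [271.418, 590.635, 256.313] pointing down, gripper open.
Joint ranges: [-3.06, 3.06], [-0.37, 2.12], [-1.25, 1.32], [0.18, 2.47], [-1.1, 4.24], [0.23, 1.98], [-2.94, 2.94]. Speed limits (rad/s): [2.57, 2.57, 3.14, 3.14, 3.14, 3.14, 3.14].

### API

Orientations are given as [roll, pitch, yaw] about the fixed x, y, z axes, in that order (R = Rz(yaw) Ry(pitch) Rx(roll)).
In Python, from cell import ctrl gives the robot as it stands. The module is installed in compiled form; this text tells all that it offers.
- The arm moves only by the tool play_rows, never from a script. Its argument "targets" is a list of rows, each a list of 5 numbers: the closure, from 0 (fully open) to 1 (shut), then the shift along the tool's x, y, z in cm, then the turn about the tool's z in degrees. In form: [[gripper, dx, dy, dz, spin], ...]. A call has 1 to 10 rows; each row is the pose to reach, as a shift and turn from the pose commanded when the call began, along the tool's axes at that moment; what a row does not reach only later rows make up. A row lasts 1/10 s, in which the tool goes at most 50 mm and 8.59 degrees, less where a joint would pass 70% of its speed; a pose out of reach is approached as far as the arm can. A call with a gripper value outside its range is refused whole. The fingers move at their own pace and stop on an object; the grip force is fixed at half the most. Time passes only in rows, so rows that repeat a pose let the fingers close. It gives the time, the measured TCP pose, the force, the opening and the grip force at its end, in the units of the state.
- ctrl.read_state(): the state, without advancing time (a new reading comes with each control period).
- ctrl.get_image(name): name is "side" or "top" or "wrist"; returns (picture, depth): 400x640x3 uint8, red, green, blue; 400x640 float32, mm along the optical axis (not along the pixel's ray), 0 where there is no reading.
- ctrl.calibration(name): a dict with "vfov" (degrees; the focal length in pixels is half the picture's height over the tangent of half this angle, whatever the lens; pixels are square), "cx", "cy" (the principal point, pixels), "extrinsics" (4x4, takes a point from camera to world coordinates); the wrist camera has in their place "mount" (4x4, takes a point from camera to tool coordinates, whose origin is the TCP and whose axes are the flange's). Camera axes: x right, y down, z forward; pixel columns grow to the right and rows downward; lengths in mm; the calibration is good to about 2 mm. A picture is of the moment at which its call begins: read the wrist's pose just before it. calibration takes no time and is no camera call.
- ctrl.finish_job(): hands the job in; it is judged then, once.
Trained networks look in the newest picture that a camera, given by its name, has taken for a name from the list of things; names that differ only in an ending like _2 or _b are one class to them, and where a whole thing is asked for, a point or a joint stands for the part that bears it (a point fixed in the world has none). Each returns a list of dicts, best first, with "confidence" (0 to 1); they miss things now and then, are a little off and sometimes report something else, mostly with a low value. They report only what shows in the picture. A call takes as long as a camera call. They do not tell look-alikes from the thing itself.
- ctrl.search_frame(camera, name): "bbox" ([left, top, right, bottom] in pixels, round what is visible of it).
- ctrl.trace(camera, name): "pixels" (400x640 bool, what is visible of it) and "bbox" ([left, top, right, bottom] in pixels, round what is visible of it).
The state is a dict: "clock": time; "qpos": joint angles; "qd": joint speeds; "tau": joint torques, N m; "eef_pos": TCP position; "tool_rot": TCP orientation; "force": force on the tool from outside, world axes, zero at the start; "torque": the same for the moment, N m; "width": finger opening in mm; "gripper_force": force on a finger pad.
Only numpy, scipy, OpenCV 4.12 (cv2) and the standard library are available. Lean on these libraries where they do the work, as an engineer would, in place of code of your own. Each camera call takes 0.05 s, during which the arm holds its last target. There are 200 camera calls.

## Working session

There is one attempt and no reset: what is moved stays moved. The work goes in short steps, Python scripts to look and compute and a tool call to move; the robot and the scene stay as the last step left them, time stands still between calls to the robot, and variables do not carry over. Pictures are saved under pics/ and viewed, at most 10 in all, crops included, and the job is handed in when it is done.

Besides the shell and the picture viewer there is one more tool, called after "Call:" as name(argument=value, ...), one argument or row to a line, values as JSON. play_rows: Moves the arm, as the interface text tells. Its arguments: {"type":"object","properties":{"targets":{"type":"array"}},"required":["targets"]}

```bash
mkdir -p pics; cat > h.py <<'E'
import numpy as np,cv2
from cell import ctrl
from scipy.spatial.transform import Rotation as R
def cam(n):
    c=ctrl.calibration(n); f=200/np.tan(np.radians(c['vfov'])/2)
    if 'extrinsics' in c: T=np.array(c['extrinsics'])
    else:
        s=ctrl.read_state(); A=np.eye(4); A[:3,:3]=R.from_euler('xyz',s['tool_rot']).as_matrix(); A[:3,3]=s['eef_pos']; T=A@np.array(c['mount'])
    return f,c['cx'],c['cy'],T
def cloud(n,d,C=None):
    f,cx,cy,T=C or cam(n); v,u=np.mgrid[:400,:640]
    P=np.stack([(u-cx)/f*d,(v-cy)/f*d,d],-1)
    W=P@T[:3,:3].T+T[:3,3]; W[d==0]=np.nan
    return W
def proj(C,p):
    f,cx,cy,T=C; q=T[:3,:3].T@(np.array(p)-T[:3,3]); return np.array([f*q[0]/q[2]+cx,f*q[1]/q[2]+cy])
def save(n,im): cv2.imwrite('pics/%s.png'%n,cv2.cvtColor(im,cv2.COLOR_RGB2BGR))
E
python3 - <<'E'
from h import *
s=ctrl.read_state(); print(s['eef_pos'],s['tool_rot'],s['width'],s['force'])
for n in ['top','side']:
    im,d=ctrl.get_image(n); save(n+'0',im); np.save(n+'0.npy',d); W=cloud(n,d); np.save(n+'W.npy',W)
    print(n,cam(n)[3].round(2).tolist(),cam(n)[0])
    for o in ['mill','cassette','lid','amber_bottle','white_bottle','soap_box']:
        for r in ctrl.trace(n,o):
            m=r['pixels']; print(o,round(r['confidence'],2),np.round(r['bbox']).tolist(),np.nanmedian(W[m],0).round().tolist(),'maxz',np.nanpercentile(W[m][:,2],97).round(), im[m].mean(0).round())
E
```

```text
[271.17482933 590.1037273  255.40446944] [-3.13971625e+00  2.88234365e-05  2.71079175e+00] 85.47330534881574 [-0.78150857  0.00762258 -0.73774702]
top [[-0.02, -0.99, 0.11, 409.91], [-1.0, 0.03, 0.02, -56.75], [-0.02, -0.11, -0.99, 1508.26], [0.0, 0.0, 0.0, 1.0]] 511.020270602534
mill 0.94 [263.0, 181.0, 323.0, 246.0] [553.0, 49.0, 109.0] maxz 124.0 [116. 114. 114.]
cassette 0.89 [193.0, 267.0, 224.0, 298.0] [360.0, 298.0, 25.0] maxz 58.0 [91. 70. 45.]
cassette 0.79 [169.0, 236.0, 187.0, 258.0] [466.0, 386.0, 19.0] maxz 42.0 [ 50.  61. 100.]
cassette 0.53 [207.0, 231.0, 226.0, 257.0] [479.0, 270.0, 18.0] maxz 42.0 [93. 72. 48.]
lid 0.69 [364.0, 249.0, 392.0, 278.0] [400.0, -186.0, 32.0] maxz 62.0 [103.  60. 107.]
lid 0.6 [414.0, 240.0, 447.0, 270.0] [434.0, -337.0, 32.0] maxz 60.0 [121. 117. 117.]
lid 0.59 [468.0, 243.0, 500.0, 275.0] [408.0, -483.0, 32.0] maxz 61.0 [134.  82.  35.]
amber_bottle 0.59 [218.0, 154.0, 249.0, 183.0] [681.0, 208.0, 125.0] maxz 174.0 [60. 40. 23.]
white_bottle 0.71 [394.0, 156.0, 417.0, 183.0] [661.0, -264.0, 111.0] maxz 155.0 [98. 87. 72.]
soap_box 0.76 [
[... 652 characters left out ...]
id 0.94 [354.0, 315.0, 400.0, 361.0] [392.0, -498.0, 33.0] maxz 60.0 [109.  52.  18.]
lid 0.9 [275.0, 248.0, 314.0, 286.0] [384.0, -201.0, 32.0] maxz 60.0 [52. 25. 57.]
lid 0.89 [324.0, 271.0, 361.0, 319.0] [418.0, -358.0, 32.0] maxz 60.0 [94. 93. 90.]
lid 0.51 [225.0, 178.0, 244.0, 196.0] [470.0, 263.0, 17.0] maxz 40.0 [48. 30. 20.]
amber_bottle 0.6 [287.0, 130.0, 304.0, 166.0] [676.0, 202.0, 111.0] maxz 171.0 [32. 18.  9.]
white_bottle 0.6 [382.0, 196.0, 404.0, 253.0] [651.0, -285.0, 81.0] maxz 152.0 [74. 69. 59.]
white_bottle 0.18 [225.0, 178.0, 244.0, 196.0] [469.0, 264.0, 17.0] maxz 40.0 [52. 32. 21.]
soap_box 0.97 [323.0, 180.0, 359.0, 203.0] [722.0, 13.0, 28.0] maxz 33.0 [97. 79. 59.]
```

```bash
python3 - <<'E'
from h import *
im=cv2.cvtColor(cv2.imread('pics/top0.png'),cv2.COLOR_BGR2RGB)
a=cv2.resize(im[130:310,150:350],None,fx=4,fy=4,interpolation=cv2.INTER_CUBIC)[:590]
b=cv2.resize(im[130:310,150:510],(792,396),interpolation=cv2.INTER_CUBIC)
save('topcrop',b)
s=ctrl.read_state();print(ctrl.calibration('wrist'))
E
```

```text
{'vfov': 64.66519157723721, 'cx': 320.294128513124, 'cy': 203.45627479467672, 'mount': array([[ 2.94787001e-05, -9.54009171e-01, -2.99777418e-01,
         7.67872521e+01],
       [ 9.99999994e-01,  5.86080455e-05, -8.81784663e-05,
        -1.41169089e+00],
       [ 1.01692434e-04, -2.99777413e-01,  9.54009168e-01,
        -1.17990931e+02],
       [ 0.00000000e+00,  0.00000000e+00,  0.00000000e+00,
         1.00000000e+00]])}
```

View pics/topcrop.png

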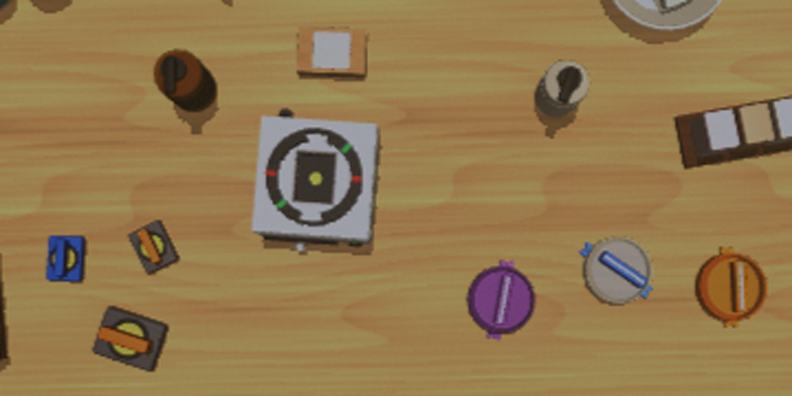

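Cassette candidates in the full top image: blue (180,248), small dark with orange fin (217,243) and large dark with orange fin (208,283). I choose the small dark one. Lid candidates: purple (378,266), clear with blue bar (430,253) and orange (483,260). I choose the clear one. The mill's notches point up and down in the image, and the green marks are upper right and lower left. Next I go over the cassette for a close look.

Call:
play_rows(
  targets=[
    [0,-4,-2.6,0,-8],
    [0,-8,-5.2,0,-16],
    [0,-12,-7.8,0,-24],
    [0,-16,-10.4,0,-32],
    [0,-20,-13,0,-40],
    [0,-24,-15.4,0,-48],
    [0,-28,-18,0,-53],
    [0,-32,-20.5,0,-53],
    [0,-32,-20.5,0,-53],
  ],
)

```text
clock: 1.6
eef_pos: [481.4, 262.4, 256.2]
tool_rot: [-3.136, 0.0, -2.66]
force: [0.0, -0.7, -0.0]
width: 85.3
gripper_force: 0.0
```

```bash
cat >> h.py <<'E'
def rect(W,m):
    """min-area rect of world xy points: centre, sizes, angle of long side (deg)"""
    p=W[m]; p=p[~np.isnan(p[:,0])].astype(np.float32); (c,s,a)=cv2.minAreaRect(p[:,:2].copy())
    if s[0]<s[1]: a+=90; s=s[::-1]
    return np.round(c,1),np.round(s,1),round(a%180,1),len(p),p[:,2].mean().round(1)
def st():
    s=ctrl.read_state(); print('t',s['clock'],'tcp',np.round(s['eef_pos'],1),'rpy',np.degrees(s['tool_rot']).round(2),'q',np.round(s['qpos'],2),'w',round(s['width'],1),'gf',s['gripper_force'],'F',np.round(s['force'],1),'T',np.round(s['torque'],2)); return s
E
python3 - <<'E'
from h import *
s=st();C=cam('wrist'); im,d=ctrl.get_image('wrist'); W=cloud('wrist',d,C); save('w1',im)
for r in ctrl.trace('wrist','cassette'):
    m=r['pixels']; z=W[...,2]
    print(round(r['confidence'],2),np.round(r['bbox']),im[m].mean(0).round(),'fin',rect(W,m&(z>35)&(z<60)),'block',rect(W,m&(z>12)&(z<24)), 'floor')
E
```

```text
t 1.6 tcp [481.4 262.4 256.2] rpy [-179.69    0.   -152.41] q [-0.42  0.49 -0.2   1.8   0.13  0.87  1.37] w 85.3 gf 0.0 F [ 0.  -0.7 -0. ] T [-0.04  0.01  0.01]
0.98 [362.  36. 456. 137.] [107.  82.  62.] fin (array([356.8, 300.8]), array([66.2, 17.3]), 70.8, 1562, np.float32(53.7)) block (array([356.7, 301.1]), array([83.4, 64.5]), 70.6, 479, np.float32(21.8)) floor
0.94 [311. 149. 349. 198.] [117.  98.  73.] fin (array([476.2, 270.7]), array([46., 12.]), 25.4, 468, np.float32(40.1)) block (array([476.5, 270.9]), array([58.8, 45.7]), 25.7, 1453, np.float32(18.5)) floor
0.94 [392. 178. 454. 241.] [ 53.  77. 130.] fin (array([464.6, 388.6]), array([48. , 12.4]), 176.9, 487, np.float32(39.9)) block (array([464.6, 388.6]), array([60.1, 46.7]), 176.4, 1219, np.float32(18.2)) floor
0.31 [  0.  23. 211. 265.] [114. 112. 108.] fin (array([520.5,  88.2]), array([203.6, 100.3]), 39.6, 2590, np.float32(47.6)) block (array([589.1,  55.2]), array([232. , 136.1]), 177.1, 554, np.float32(18.8)) floor
```

View pics/w1.png

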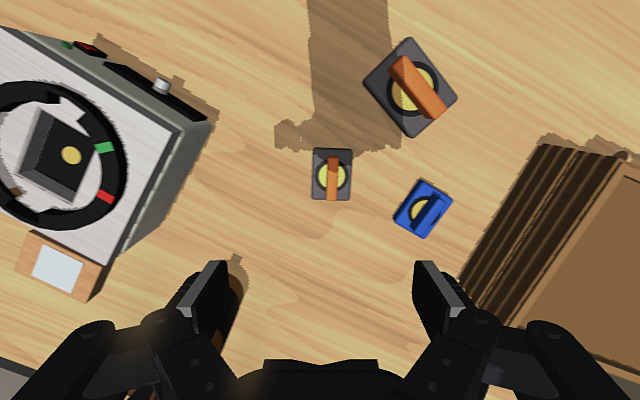

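Call:
play_rows(
  targets=[
    [0,0.05,0.9,4,2],
    [0,0.05,0.95,7,2],
    [0,0.05,0.95,9,2],
    [0,0.05,0.95,9,2],
  ],
)

```text
clock: 2.1
eef_pos: [468.7, 279.9, 163.9]
tool_rot: [3.141, -0.006, -2.679]
force: [-0.1, -0.2, 0.1]
width: 85.4
gripper_force: 0.0
```

```bash
python3 - <<'E'
from h import *
s=st();C=cam('wrist'); im,d=ctrl.get_image('wrist'); W=cloud('wrist',d,C); save('w2',im); print(ctrl.finger_overhang)
for r in ctrl.trace('wrist','cassette'):
    m=r['pixels']; z=W[...,2]
    print(round(r['confidence'],2),np.round(r['bbox']),im[m].mean(0).round(),'fin',rect(W,m&(z>35)&(z<60)),'block',rect(W,m&(z>12)&(z<24)), 'floor')
E
```

```text
t 2.1 tcp [468.7 279.9 163.9] rpy [ 179.97   -0.32 -153.48] q [-0.47  0.61 -0.18  1.89  0.16  0.66  1.29] w 85.4 gf 0.0 F [-0.1 -0.2  0.1] T [-0.04  0.07 -0.04]
25.0
0.91 [343.  16. 470. 153.] [95. 70. 53.] fin (array([356.9, 300.9]), array([66.4, 17.3]), 70.4, 3073, np.float32(53.7)) block (array([357.3, 300.9]), array([83.2, 63.4]), 71.1, 652, np.float32(22.1)) floor
0.83 [392. 201. 467. 272.] [ 44.  67. 116.] fin (array([457., 389.]), array([32.9, 12.9]), 177.9, 568, np.float32(39.6)) block (array([464.6, 388.4]), array([60.1, 46.2]), 176.6, 1864, np.float32(18.2)) floor
0.59 [281. 167. 334. 237.] [110.  88.  65.] fin (array([476.7, 271.1]), array([47.4, 11.6]), 25.5, 841, np.float32(40.1)) block (array([476.7, 270.9]), array([59.5, 45.9]), 24.8, 2513, np.float32(18.5)) floor
```

```bash
python3 - <<'E'
from h import *
st()
E
```

```text
t 2.2 tcp [471.  280.5 166.7] rpy [ 1.7995e+02  1.0000e-02 -1.5355e+02] q [-0.47  0.61 -0.18  1.89  0.16  0.66  1.29] w 85.6 gf 0.0 F [ 0.5 -0.   0.3] T [0.03 0.06 0.  ]
```

Call:
play_rows(
  targets=[
    [0,-0.1,-0.9,3,1],
    [0,-0.1,-0.95,6,1],
    [0,-0.1,-0.95,8,1],
    [0,-0.1,-0.95,9.5,1],
    [0,-0.1,-0.95,9.5,1],
    [0,-0.1,-0.95,9.5,1],
  ],
)

```text
clock: 2.8
eef_pos: [477.4, 271.8, 72.6]
tool_rot: [3.141, 0.002, -2.699]
force: [0.5, 0.3, -0.7]
width: 85.2
gripper_force: 0.0
```

```bash
python3 - <<'E'
from h import *
st()
E
```

```text
t 2.8 tcp [477.4 271.8  72.6] rpy [ 1.7997e+02  1.2000e-01 -1.5465e+02] q [-0.49  0.76 -0.13  1.94  0.2   0.45  1.25] w 85.2 gf 0.0 F [ 0.5  0.3 -0.7] T [-0.05  0.04 -0.01]
```

Call:
play_rows(
  targets=[
    [0,0.05,0,1.5,0],
    [0,0.05,0,2.5,0],
    [0.6,0.05,0,2.5,0],
    [1,0.05,0,2.5,0],
    [1,0.05,0,2.5,0],
    [1,0.05,0,2.5,0],
    [1,0.05,0,2.5,0],
    [1,0.05,0,2.5,0],
    [1,0.05,0,2.5,0],
    [1,0.05,0,2.5,0],
  ],
)

```text
clock: 3.8
eef_pos: [476.5, 270.9, 46.8]
tool_rot: [3.141, 0.001, -2.7]
force: [-1.3, -0.3, 4.8]
width: 10.7
gripper_force: 59.6
```

```bash
python3 - <<'E'
from h import *
st()
E
```

```text
t 3.8 tcp [476.5 270.9  46.8] rpy [ 1.7998e+02  5.0000e-02 -1.5468e+02] q [-0.49  0.8  -0.11  1.95  0.21  0.4   1.25] w 10.7 gf 59.57208216190338 F [-1.3 -0.3  4.8] T [ 0.02  0.1  -0.08]
```

Call:
play_rows(
  targets=[
    [1,0,0,-4,0],
    [1,0,0,-8,0],
    [1,-0.3,-3,-12,4],
    [1,-0.8,-7,-16,9],
    [1,-1.3,-11.5,-20,14],
    [1,-1.8,-16,-21,20],
    [1,-2.3,-20.5,-21,25],
    [1,-2.8,-24,-21,25],
    [1,-2.8,-26,-21,25],
    [1,-2.8,-26,-21,25],
  ],
)

```text
clock: 4.8
eef_pos: [613.4, 41.8, 255.1]
tool_rot: [-3.138, -0.001, 3.14]
force: [-0.4, -0.4, -2.6]
width: 10.7
gripper_force: 59.4
```

Call:
play_rows(
  targets=[
    [1,0,0,0,0],
    [1,0,0,0,0],
  ],
)

```text
clock: 5.0
eef_pos: [611.7, 49.3, 255.7]
tool_rot: [3.14, -0.002, -3.134]
force: [-0.2, 1.2, -3.5]
width: 10.8
gripper_force: 59.4
```

```bash
python3 - <<'E'
from h import *
s=st();C=cam('wrist'); im,d=ctrl.get_image('wrist'); W=cloud('wrist',d,C); save('w3',im); np.save('w3W.npy',W)
for r in ctrl.trace('wrist','mill')[:1]:
    m=r['pixels']; z=W[...,2]
    print(round(r['confidence'],2),np.round(r['bbox']))
    for a,b in [(85,98),(105,114),(119,127)]: print(a,rect(W,m&(z>a)&(z<b)))
E
```

```text
t 5.0 tcp [611.7  49.3 255.7] rpy [ 1.7993e+02 -1.1000e-01 -1.7956e+02] q [-0.08  0.58 -0.08  1.62  0.05  0.95  1.41] w 10.8 gf 59.42149043083191 F [-0.2  1.2 -3.5] T [ 0.09 -0.01  0.03]
0.73 [229.  23. 426. 222.]
85 (array([553.3,  43.3]), array([66.9, 56.1]), 174.4, 4336, np.float32(92.7))
105 (array([555.1,  46.5]), array([146.5, 146.4]), 174.5, 19506, np.float32(110.4))
119 (array([552.5,  46.5]), array([120. , 114.3]), 90.6, 7266, np.float32(123.3))
```

View pics/w3.png

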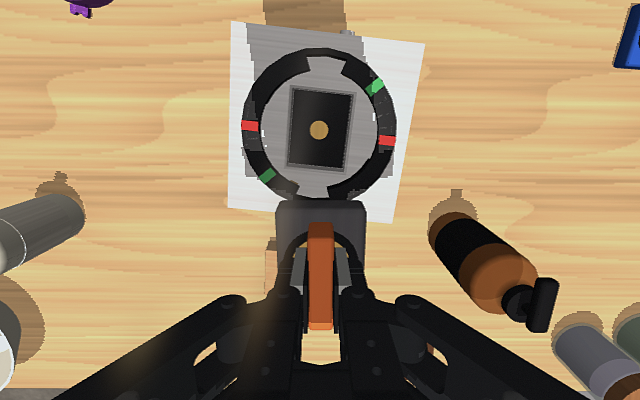

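```bash
python3 - <<'E'
from h import *
W=np.load('w3W.npy'); C=cam('wrist'); o=C[3][:3,3]; z=W[...,2]
P=o+(W-o)*((110.4-o[2])/(z-o[2]))[...,None]   # ray at deck level
m0=(np.hypot(P[...,0]-553.5,P[...,1]-46.5)<45)
for th in (109,107,100,95):
    m=m0&(z<th); m=cv2.morphologyEx(m.astype(np.uint8),cv2.MORPH_OPEN,np.ones((5,5)))>0
    print(th,rect(P,m),P[m][:,:2].mean(0).round(1))
f=m0&(abs(z-92.5)<2);print('floor',rect(W,f))
for lo in (121,122.5):
    m=(abs(z-123.5)<2)&(np.hypot(W[...,0]-553,W[...,1]-46)<66)&(z>lo); (c,r)=cv2.minEnclosingCircle(W[m][:,:2].astype(np.float32)); print(c,r)
    p=W[m]; a=np.arctan2(p[:,1]-46,p[:,0]-553)
    # fit outer edge circle
    q=[]
    for k in np.linspace(-np.pi,np.pi,73)[:-1]:
        t=p[abs(a-k)<.04]
        if len(t): q.append(t[np.argmax(np.hypot(t[:,0]-553,t[:,1]-46))][:2])
    q=np.array(q); A=np.c_[2*q,np.ones(len(q))]; s=np.linalg.lstsq(A,(q**2).sum(1),rcond=None)[0]; print('fit',s[:2],np.sqrt(s[2]+s[0]**2+s[1]**2))
# cassette in hand
im=cv2.cvtColor(cv2.imread('pics/w3.png'),cv2.COLOR_BGR2RGB).astype(int)
org=(im[...,0]>150)&(im[...,1]<120)&(im[...,2]<70); org[:205]=0; org[340:]=0; org[:,:290]=0; org[:,350:]=0
print('fin in hand',rect(W,org&(z>200)))
st()
E
```

```text
109 (array([555.4,  46.8]), array([64. , 50.2]), 175.2, 4740, np.float32(110.4)) [553.9  46.6]
107 (array([554.9,  46.6]), array([62.2, 48.5]), 174.4, 4595, np.float32(110.4)) [553.8  46.5]
100 (array([554.4,  46.5]), array([60.6, 47.1]), 174.6, 4379, np.float32(110.4)) [553.4  46.5]
95 (array([554.1,  46.6]), array([59.6, 46.3]), 174.6, 4225, np.float32(110.4)) [553.1  46.6]
floor (array([555.4,  46.5]), array([63.4, 49.3]), 174.4, 4201, np.float32(92.6))
(555.1159057617188, 46.41651153564453) 60.5451545715332
fit [554.66447332  46.46518052] 59.84627137343404
(555.243408203125, 46.49657440185547) 60.48906707763672
fit [554.6788162   46.47464911] 59.80749456240653
fin in hand (array([612.9,  45.9]), array([47.3, 14.5]), 1.7, 1887, np.float32(249.1))
t 5.1 tcp [612.1  49.3 256.1] rpy [ 1.7995e+02 -5.0000e-02 -1.7954e+02] q [-0.08  0.58 -0.08  1.62  0.05  0.95  1.41] w 10.9 gf 59.42241311073303 F [-0.7 -0.1 -2.5] T [0.05 0.05 0.01]
```

```bash
python3 - <<'E'
from h import *
W=np.load('w3W.npy'); z=W[...,2]; im=cv2.cvtColor(cv2.imread('pics/w3.png'),cv2.COLOR_BGR2RGB)
for v in (215,230,250,270,290,310):
    r=[u for u in range(296,346) if im[v,u,0]>1.6*im[v,u,2] and im[v,u,0]>100 and z[v,u]>200]
    print(v,min(r),max(r),W[v,min(r)].round(1),W[v,(min(r)+max(r))//2].round(1),W[v,max(r)].round(1),im[v,min(r)],im[v,max(r)])
E
```

```text
Traceback (most recent call last):
ValueError: min() iterable argument is empty
```

```bash
python3 - <<'E'
from h import *
W=np.load('w3W.npy'); z=W[...,2]; im=cv2.cvtColor(cv2.imread('pics/w3.png'),cv2.COLOR_BGR2RGB)
for v in (210,230,250,270,290,310,325):
    r=[u for u in range(296,346) if im[v,u,0]>1.6*im[v,u,2] and im[v,u,0]>100 and z[v,u]>235]
    if r: print(v,min(r),max(r),W[v,min(r)].round(1),W[v,(min(r)+max(r))//2].round(1),W[v,max(r)].round(1))
    else: print(v,W[v,320].round(1),im[v,320])
E
```

```text
210 [584.2  47.7 225.6] [62 61 62]
230 [589.4  47.8 239. ] [98 48 25]
250 308 333 [595.   42.6 248.4] [594.8  47.8 248.7] [594.8  53.5 248.6]
270 309 332 [605.1  43.  247.9] [604.6  47.9 248.8] [604.6  53.2 248.6]
290 310 332 [614.6  43.4 249. ] [614.4  48.4 249.2] [614.5  53.4 249.1]
310 309 331 [625.3  42.9 248.8] [625.3  48.  248.8] [625.8  53.2 248. ]
325 308 331 [634.8  42.4 247.3] [634.   47.6 248.2] [633.5  53.3 248.9]
```

Call:
play_rows(
  targets=[
    [1,3,-0.05,0,3],
    [1,5.7,-0.11,2,6],
    [1,5.7,-0.11,5,6],
    [1,5.7,-0.11,7,6],
    [1,5.7,-0.11,8,6],
    [1,5.7,-0.11,8,6],
    [1,5.7,-0.11,8,6],
    [1,5.7,-0.11,8,6],
  ],
)

```text
clock: 5.9
eef_pos: [556.7, 46.4, 177.4]
tool_rot: [3.141, 0.002, 3.043]
force: [0.4, 0.2, -3.3]
width: 10.7
gripper_force: 59.4
```

```bash
python3 - <<'E'
from h import *
s=st();C=cam('wrist'); im,d=ctrl.get_image('wrist'); W=cloud('wrist',d,C); save('w4',im); np.save('w4W.npy',W); st()
z=W[...,2]
print('deck',rect(W,(abs(z-110.5)<2.5)&(W[...,0]<560)))
m=(abs(z-123.5)<2)&(np.hypot(W[...,0]-555,W[...,1]-46)<66); p=W[m]; a=np.arctan2(p[:,1]-46.5,p[:,0]-555); q=[]
for k in np.linspace(-np.pi,np.pi,73)[:-1]:
    t=p[abs(a-k)<.04]
    if len(t):
        r=np.hypot(t[:,0]-555,t[:,1]-46.5)
        if r.max()>57: q.append(t[np.argmax(r)][:2])
q=np.array(q); A=np.c_[2*q,np.ones(len(q))]; s=np.linalg.lstsq(A,(q**2).sum(1),rcond=None)[0]; print('fit',len(q),s[:2],np.sqrt(s[2]+s[0]**2+s[1]**2))
E
```

```text
t 5.9 tcp [556.7  46.4 177.4] rpy [1.7997e+02 1.2000e-01 1.7433e+02] q [-0.1   0.6  -0.05  1.86  0.04  0.69  1.3 ] w 10.7 gf 59.40523087978363 F [ 0.4  0.2 -3.3] T [ 0.02 -0.02 -0.01]
t 5.95 tcp [556.6  46.3 177.4] rpy [1.7997e+02 1.2000e-01 1.7432e+02] q [-0.1   0.6  -0.05  1.86  0.04  0.69  1.3 ] w 10.8 gf 59.405266642570496 F [ 0.3  0.6 -3. ] T [ 0.01  0.01 -0.01]
deck (array([524.5,  49.4]), array([147.2,  84.2]), 84.7, 19643, np.float32(110.4))
fit 56 [555.2793106   46.47920278] 60.25635060831467
```

View pics/w4.png

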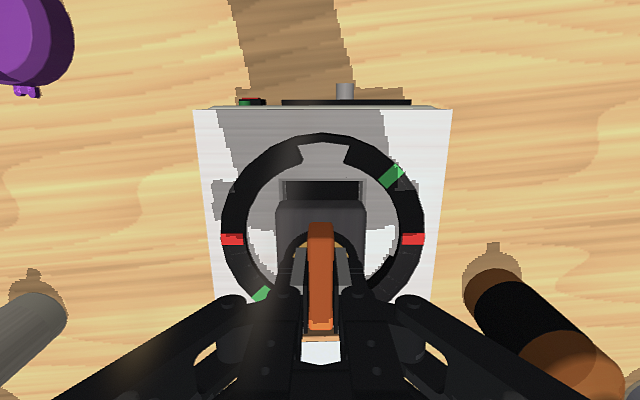

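Call:
play_rows(
  targets=[
    [1,0.15,0.12,0,0],
    [1,0.15,0.12,0.8,0],
    [1,0.15,0.12,1.5,0],
    [1,0.15,0.12,1.9,0],
    [1,0.15,0.12,2.1,0],
    [1,0.15,0.12,2.3,0],
    [1,0.15,0.12,2.5,0],
    [1,0.15,0.12,2.5,0],
  ],
)

```text
clock: 6.75
eef_pos: [554.3, 47.4, 151.1]
tool_rot: [-3.142, -0.0, 3.042]
force: [1.2, 0.7, -2.9]
width: 10.6
gripper_force: 59.5
```

Call:
play_rows(
  targets=[
    [1,0,0,0.4,0],
    [1,0,0,0.8,0],
    [1,0,0,1.1,0],
    [1,0,0,1.25,0],
    [1,0,0,1.25,0],
    [1,0,0,1.25,0],
  ],
)

```text
clock: 7.35
eef_pos: [554.2, 47.4, 138.8]
tool_rot: [-3.142, -0.0, 3.042]
force: [-1.7, 0.1, -2.2]
width: 10.3
gripper_force: 59.6
```

Call:
play_rows(
  targets=[
    [1,0,0,0.1,0],
    [1,0,0,0.2,0],
    [1,0,0,0.2,0],
  ],
)

```text
clock: 7.65
eef_pos: [554.2, 47.5, 138.7]
tool_rot: [-3.142, 0.0, 3.042]
force: [-5.5, -0.1, 15.2]
width: 10.6
gripper_force: 62.1
```

Call:
play_rows(
  targets=[
    [1,0,0,-0.15,0],
    [0.65,0,0,-0.15,0],
    [0.65,0,0,-0.15,0],
    [0.65,0,0,-0.15,0],
    [0.65,0,0,-2,0],
    [0.65,0,0,-5,0],
    [0.65,0,0,-9,0],
    [0.3,2,0,-12,0],
    [0.3,2,0,-12,0],
  ],
)

```text
clock: 8.55
eef_pos: [535.0, 50.0, 260.6]
tool_rot: [3.14, 0.006, 3.043]
force: [0.1, 0.4, -0.6]
width: 57.9
gripper_force: 0.0
```

```bash
python3 - <<'E'
from h import *
s=st();C=cam('wrist'); im,d=ctrl.get_image('wrist'); W=cloud('wrist',d,C); save('w5',im); z=W[...,2]
m=np.hypot(W[...,0]-555,W[...,1]-46.5)<44
print('fin',rect(W,m&(z>128)&(z<140)))
p=W[m&(abs(z-110)<6)]; k=(abs(p[:,0]-555)<24)&(abs(p[:,1]-46.5)<18); print('block z',np.percentile(p[k][:,2],[5,50,95]),'deck',np.median(p[~k][:,2]), 'below',(m&(z<106)).sum())
b=p[k]; A=np.c_[b[:,:2]-[555,46.5],np.ones(len(b))]; print('tilt',np.linalg.lstsq(A,b[:,2],rcond=None)[0])
E
```

```text
t 8.55 tcp [535.   50.  260.6] rpy [179.9    0.32 174.34] q [-0.11  0.46 -0.05  1.83  0.03  0.85  1.3 ] w 57.9 gf 0.0 F [ 0.1  0.4 -0.6] T [ 0.06 -0.07 -0.04]
fin (array([555.3,  46.3]), array([47.5, 11.2]), 174.2, 746, np.float32(132.2))
block z [109.58480939 110.9425044  112.32573941] deck 110.13410801132238 below 299
tilt [ 1.54904212e-03 -1.06041711e-03  1.10954592e+02]
```

View pics/w5.png

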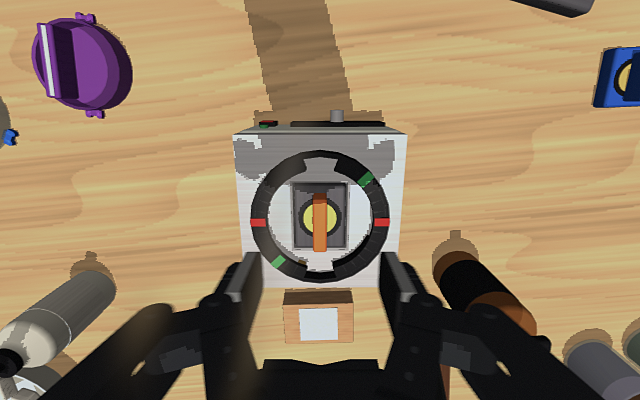

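Cassette is flush and square in the pocket (fin at (320,222)). On to the clear lid.

Call:
play_rows(
  targets=[
    [0.3,0.6,-4,0,8.5],
    [0.3,1.2,-8,0,17],
    [0.3,1.8,-12.5,0,25.5],
    [0.3,2.4,-17,0,34],
    [0.3,3,-21.5,0,42.5],
    [0,3.6,-26,0,51],
    [0,4.4,-30.5,0,59.5],
    [0,5.2,-35,0,68],
    [0,6.5,-39,0,76.5],
    [0,6.5,-40,0,85],
  ],
)

```text
clock: 9.6
eef_pos: [426.2, -348.0, 255.7]
tool_rot: [-3.138, 0.003, 1.545]
force: [-0.5, -0.5, -0.3]
width: 85.1
gripper_force: 0.0
```

Call:
play_rows(
  targets=[
    [0,0,0,0,8.5],
    [0,0,0,0,17],
    [0,0,0,0,25.5],
    [0,0,0,0,34],
    [0,0,0,0,35],
    [0,0,0,0,35],
    [0,0,0,0,35],
  ],
)

```text
clock: 10.3
eef_pos: [430.1, -342.1, 256.2]
tool_rot: [-3.141, 0.0, 0.95]
force: [-0.9, -0.6, -0.6]
width: 85.4
gripper_force: 0.0
```

```bash
python3 - <<'E'
from h import *
s=st();C=cam('wrist'); im,d=ctrl.get_image('wrist'); W=cloud('wrist',d,C); save('w6',im); z=W[...,2]
for r in ctrl.trace('wrist','lid'):
    m=r['pixels']; print(round(r['confidence'],2),np.round(r['bbox']),im[m].mean(0).round(),'bar',rect(W,m&(z>55)&(z<65)),'top',rect(W,m&(z>28)&(z<40)),'lugs',rect(W,m&(z>0)&(z<12)))
st()
E
```

```text
t 10.3 tcp [ 430.1 -342.1  256.2] rpy [-1.7995e+02  2.0000e-02  5.4460e+01] q [ 0.26  0.54  0.56  1.81 -0.35  0.89  0.36] w 85.4 gf 0.0 F [-0.9 -0.6 -0.6] T [-0.01  0.02 -0.03]
0.75 [286. 126. 362. 213.] [143. 145. 150.] bar (array([ 432.4, -344.6]), array([63.8, 13.4]), 54.3, 825, np.float32(60.3)) top (array([ 432.2, -344.6]), array([83.3, 83.1]), 37.0, 3448, np.float32(33.7)) lugs (array([ 428. , -340.4]), array([105.6,  70.5]), 44.4, 187, np.float32(6.1))
0.72 [164.  28. 262. 120.] [ 96.  55. 112.] bar (array([ 397.3, -190.3]), array([63.5, 14.6]), 168.3, 1177, np.float32(60.2)) top (array([ 397.3, -190.6]), array([84.4, 83.7]), 117.1, 4290, np.float32(33.7)) lugs (array([ 398.9, -196.9]), array([96.4, 73.3]), 18.0, 260, np.float32(6.4))
0.57 [336. 240. 412. 312.] [141.  86.  45.] bar (array([ 407.3, -492. ]), array([62.8, 15.1]), 179.8, 677, np.float32(59.8)) top (array([ 408. , -491.2]), array([83.4, 80.3]), 120.9, 2059, np.float32(33.7)) lugs (array([ 407.4, -474.9]), array([104.6,  53.5]), 177.9, 355, np.float32(6.3))
t 10.4 tcp [ 430.1 -342.2  256.6] rpy [-179.98   -0.     54.4 ] q [ 0.26  0.54  0.56  1.81 -0.35  0.89  0.35] w 85.5 gf 0.0 F [1.1 0.5 0.6] T [-0.02 -0.01  0.01]
```

View pics/w6.png

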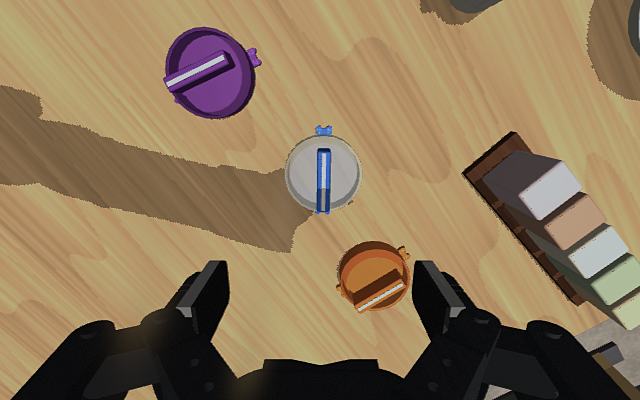

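Call:
play_rows(
  targets=[
    [0,-0.06,0.45,4,0],
    [0,-0.06,0.45,8,0],
    [0,-0.06,0.45,12,0],
    [0,-0.06,0.45,16,0],
    [0,-0.06,0.45,18,0],
    [0,-0.06,0.45,19.3,0],
    [0,-0.06,0.45,19.3,0],
    [0,-0.06,0.45,19.3,0],
  ],
)

```text
clock: 11.2
eef_pos: [433.9, -346.0, 64.6]
tool_rot: [3.14, 0.0, 0.948]
force: [1.2, 0.4, -0.2]
width: 85.4
gripper_force: 0.0
```

Call:
play_rows(
  targets=[
    [0.6,0,0,0,0],
    [1,0,0,0,0],
    [1,0,0,0,0],
    [1,0,0,0,0],
    [1,0,0,0,0],
    [1,0,0,0,0],
    [1,0,0,0,0],
    [1,0,0,0,0],
  ],
)

```text
clock: 12.0
eef_pos: [433.6, -345.3, 64.2]
tool_rot: [3.141, -0.0, 0.948]
force: [-0.9, -0.1, 5.8]
width: 12.6
gripper_force: 59.4
```

Call:
play_rows(
  targets=[
    [1,0,0,-4,0],
    [1,0,0,-8,0],
    [1,1.5,-0.9,-12,6],
    [1,5,-2.9,-16,13],
    [1,9,-5.3,-20,20],
    [1,13,-7.6,-20.6,28],
    [1,17,-10,-20.6,36],
    [1,21,-12.3,-20.6,44],
    [1,25,-14.7,-20.6,52],
    [1,29,-17,-20.6,60],
  ],
)

```text
clock: 13.0
eef_pos: [464.1, -8.1, 269.7]
tool_rot: [-3.141, 0.0, -0.104]
force: [1.7, -0.7, -2.4]
width: 12.9
gripper_force: 59.0
```

Call:
play_rows(
  targets=[
    [1,3.5,1.6,0,0],
    [1,5.0,2.4,0,0],
    [1,5.0,2.4,0,0],
    [1,5.0,2.4,0,0],
  ],
)

```text
clock: 13.4
eef_pos: [511.3, -39.4, 269.3]
tool_rot: [3.141, 0.002, -0.1]
force: [0.1, 0.0, -0.9]
width: 12.5
gripper_force: 59.0
```

Call:
play_rows(
  targets=[
    [1,-2.3,-3.8,0,0],
    [1,-4.3,-7.3,0,0],
    [1,-4.95,-8.3,0,0],
    [1,-4.95,-8.3,0,0],
    [1,-4.95,-8.3,0,0],
    [1,-4.95,-8.3,0,0],
  ],
)

```text
clock: 14.0
eef_pos: [471.2, 46.6, 270.1]
tool_rot: [3.141, -0.001, -0.102]
force: [0.6, 0.5, -0.7]
width: 12.9
gripper_force: 59.2
```

```bash
python3 - <<'E'
from h import *
s=st();C=cam('wrist'); im,d=ctrl.get_image('wrist'); W=cloud('wrist',d,C); save('w7',im); z=W[...,2]; np.save('w7W.npy',W)
m=(abs(z-123.5)<2)&(np.hypot(W[...,0]-555,W[...,1]-46)<66); p=W[m]; a=np.arctan2(p[:,1]-46.5,p[:,0]-555); q=[]
for k in np.linspace(-np.pi,np.pi,73)[:-1]:
    t=p[abs(a-k)<.04]
    if len(t):
        r=np.hypot(t[:,0]-555,t[:,1]-46.5)
        if r.max()>57: q.append(t[np.argmax(r)][:2])
q=np.array(q); A=np.c_[2*q,np.ones(len(q))]; t=np.linalg.lstsq(A,(q**2).sum(1),rcond=None)[0]; print('collar',len(q),t[:2],np.sqrt(t[2]+t[0]**2+t[1]**2))
m=np.hypot(W[...,0]-555,W[...,1]-46.5)<44; print('fin',rect(W,m&(z>129)&(z<136)))
print('housing',rect(W,(abs(z-110.5)<2.5)&(np.hypot(W[...,0]-555,W[...,1]-46)<110)))
h=np.hypot(W[...,0]-470,W[...,1]-48)<60
zz=z[h&(z>180)]; print(np.histogram(zz,bins=np.arange(180,300,8)))
print('bar',rect(W,h&(z>262)&(z<270)&(im[...,2]>im[...,0].astype(int)+15)))
print('top',rect(W,h&(z>236)&(z<243)))
E
```

```text
t 14.0 tcp [471.2  46.6 270.1] rpy [ 1.7998e+02 -5.0000e-02 -5.8200e+00] q [-0.82  0.53  0.99  1.99 -0.56  0.92 -1.21] w 12.9 gf 59.20191943645477 F [ 0.6  0.5 -0.7] T [-0.03  0.03  0.05]
collar 66 [555.20448813  46.26486539] 60.12599382069395
fin (array([556.4,  45.9]), array([47.3, 12. ]), 174.3, 1027, np.float32(132.2))
housing (array([553.4,  46.5]), array([146.7, 142.4]), 84.3, 21002, np.float32(110.4))
(array([   0,    0,    0,  291,  580,  298, 2243, 8931,  196,  567, 4495,
        697,  944, 1230]), array([180, 188, 196, 204, 212, 220, 228, 236, 244, 252, 260, 268, 276,
       284, 292]))
bar (array([471.8,  45.4]), array([64.6, 14. ]), 174.2, 2903, np.float32(266.1))
top (array([480.2,  44.1]), array([80. , 64.7]), 83.8, 8911, np.float32(239.8))
```

View pics/w7.png

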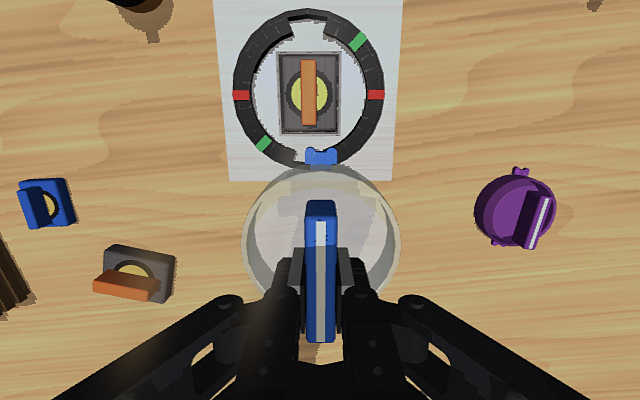

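Call:
play_rows(
  targets=[
    [1,4,-0.4,0,0],
    [1,8.3,-0.94,1,0],
    [1,8.3,-0.94,4,0],
    [1,8.3,-0.94,6.5,0],
    [1,8.3,-0.94,6.8,0],
    [1,8.3,-0.94,6.8,0],
    [1,8.3,-0.94,6.8,0],
  ],
)

```text
clock: 14.75
eef_pos: [555.3, 48.5, 203.1]
tool_rot: [-3.141, -0.002, -0.1]
force: [1.3, -0.1, -1.4]
width: 13.0
gripper_force: 59.1
```

```bash
python3 - <<'E'
from h import *
s=st()
E
```

```text
t 14.75 tcp [555.3  48.5 203.1] rpy [-1.7999e+02 -1.2000e-01 -5.7400e+00] q [-0.66  0.72  0.86  1.85 -0.69  0.9  -1.13] w 13.0 gf 59.144670367240906 F [ 1.3 -0.1 -1.4] T [ 0.04  0.01 -0.  ]
```

Call:
play_rows(
  targets=[
    [1,-0.06,0.1,0,0],
    [1,-0.06,0.1,0.6,0],
    [1,-0.06,0.1,1.2,0],
    [1,-0.06,0.1,1.5,0],
    [1,-0.06,0.1,1.8,0],
    [1,-0.06,0.1,2.1,0],
    [1,-0.06,0.1,2.3,0],
    [1,-0.06,0.1,2.3,0],
  ],
)

```text
clock: 15.55
eef_pos: [553.6, 48.3, 178.5]
tool_rot: [3.141, 0.0, -0.099]
force: [0.3, 0.4, -2.5]
width: 12.5
gripper_force: 59.2
```

Call:
play_rows(
  targets=[
    [1,0.05,0.05,0.2,0],
    [1,0.05,0.05,0.4,0],
    [1,0.05,0.05,0.5,0],
    [1,0.05,0.05,0.6,0],
    [1,0.05,0.05,0.6,0],
  ],
)

```text
clock: 16.05
eef_pos: [554.2, 47.7, 174.2]
tool_rot: [-3.14, -0.0, -0.099]
force: [-3.4, 1.1, 10.9]
width: 12.9
gripper_force: 61.0
```

Call:
play_rows(
  targets=[
    [1,0,0,-0.03,5],
    [1,0,0,-0.03,10],
    [1,0,0,-0.03,15],
    [1,0,0,-0.03,20],
    [1,0,0,-0.03,25],
    [1,0,0,-0.03,30],
    [1,0,0,-0.03,35],
    [1,0,0,-0.03,40],
    [1,0,0,-0.03,43],
    [1,0,0,-0.03,45],
  ],
)

```text
clock: 17.05
eef_pos: [555.3, 48.2, 174.2]
tool_rot: [-3.139, -0.001, -0.885]
force: [-0.4, 2.5, 6.7]
width: 12.6
gripper_force: 60.4
```

Call:
play_rows(
  targets=[
    [1,0,0,0,0],
    [1,0,0,0,0],
    [1,0,0,0,0],
  ],
)

```text
clock: 17.35
eef_pos: [555.3, 48.3, 174.2]
tool_rot: [-3.139, -0.001, -0.883]
force: [0.1, 1.0, 5.8]
width: 12.7
gripper_force: 60.3
```

```bash
python3 - <<'E'
from h import *
s=st();C=cam('wrist'); im,d=ctrl.get_image('wrist'); W=cloud('wrist',d,C); z=W[...,2]
i=im.astype(int); h=np.hypot(W[...,0]-555,W[...,1]-47)<50
print('bar',rect(W,h&(z>166)&(z<174)&(i[...,2]>i[...,0]+15)),'cap',np.median(z[h&(z>138)&(z<150)]))
r=np.hypot(W[...,0]-555.2,W[...,1]-46.4); g=(i[...,1]>i[...,0]+40)&(i[...,1]>i[...,2]+20)&(r>40)&(r<65)
print('green',g.sum(),np.nanmean(W[g],0))
a=np.degrees(np.arctan2(W[...,1]-46.4,W[...,0]-555.2))[g]; print('ang',np.median(a[a<0]) if (a<0).any() else 0,np.median(a[a>0]) if (a>0).any() else 0)
red=(i[...,0]>i[...,1]+80)&(i[...,2]<90)&(r>47)&(r<60); ar=np.degrees(np.arctan2(W[...,1]-46.4,W[...,0]-555.2))[red]; print('red',[round(float(np.median(x)),1) for x in (ar[ar<0],ar[ar>0]) if len(x)])
save('w8',im)
im,d=ctrl.get_image('top'); save('top8',cv2.resize(im[160:270,240:350],None,fx=5,fy=5,interpolation=cv2.INTER_CUBIC))
E
```

```text
t 17.35 tcp [555.3  48.3 174.2] rpy [-1.7985e+02 -4.0000e-02 -5.0610e+01] q [-0.72  0.84  1.02  1.88 -0.9   0.96 -1.73] w 12.7 gf 60.339898467063904 F [0.1 1.  5.8] T [0.31 0.07 0.17]
bar (array([555.7,  46. ]), array([64. , 14.1]), 129.7, 2911, np.float32(170.2)) cap 144.14913669908208
green 350 [589.25273749   4.83668244 124.05523818]
ang -50.664943265498025 0
red [-95.5, 82.7]
```

View pics/w8.png

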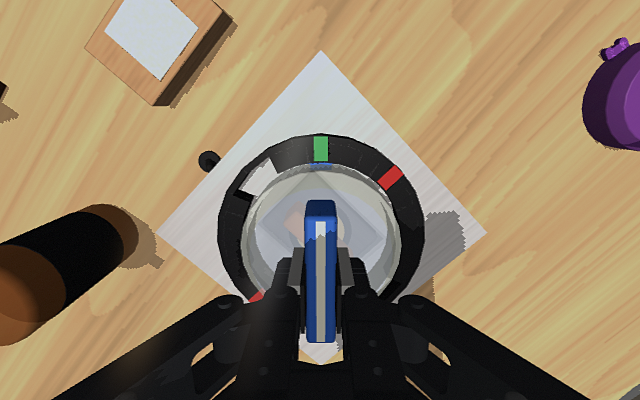

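The bar (yaw −50.3°) points at the green mark (−50.7°, pixel (320,150)). The cap top is at 144 mm, so the lid is fully home, and the gripper is holding it against the spring.

```bash
python3 -c "
from h import *
print(ctrl.finish_job())"
```

```text
the job is handed in; nothing more can be done
None
```

The job is handed in at about 17 s: the cassette is seated flush in the pocket, and the lid is fully home and turned 45° to the green marks, short of the lock. The gripper is still holding it there, and the bottles and soap box were not touched.

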